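# Set the feed lever and hold the bayonet lid at half twist

## Task

Get the mate dispenser on the shelf ready for airing: first set its feed lever upright, then put the lid into the mouth of the canister, lugs down through the two slots until the flange is fully home on the rim, and twist it clockwise to half-way to its lock (45 degrees, the bar pointing at the single round studs). Never let it reach the lock; finish holding the lid still by its bar at half-way, without letting go, and leave the other things on the shelf where they are.

Things in the scene. Friction and masses are not known exactly. Their poses are not given: they have to be found in the camera images.
- mouth (a point): Centre of the mouth of the fixed tin canister, level with its rim, 120 mm above the shelf; z up. The rim collar is 8 mm thick with a round hole 67 mm across and two bayonet slots, 18 mm wide and reaching 47 mm out, along +x and -x. Below it the lugs have 16 mm of free depth; stops let the lid turn only clockwise seen from above: 0 deg where it enters, lock at 90 deg.
- dispenser: The fixed dispenser, same axes as mouth: canister (100 mm across, origin on its axis at the shelf) and feed lever on a black base plate 12 mm thick, x -65 to 65, y -75 to 215 mm. On the rim's outside, 53 mm from the axis, single round studs show half-way (-45 and 135 deg from +x towards +y), pairs of square studs the lock (-90 and 90 deg).
- lid_bar (a point): Centre of the grip bar of the loose bayonet lid, which stands upright on the shelf. Wooden bar: 60 mm along x, 16 mm thick along y, 34 mm tall (z up), on an aluminium flange 94 mm across, 5 mm thick, its top 17 mm and underside 22 mm below this point. Fully in, the flange rests on the rim: this point is 22 mm above mouth. The same after a half turn.
- lid: The same lid and axes, origin at the centre of its underside, 38 mm below lid_bar. Below the flange a plug 60 mm across reaches 16 mm down; at its foot two lugs, 10 mm wide, 6 mm high, stick out along +x and -x (in line with the bar) to 39 mm from the axis. About 0.16 kg; turns loosely in the canister, no spring.
- feed_lever (a joint): Angle of the feed lever (rad): 0 is upright, negative leans towards -x of mouth (the robot's side), positive towards +x. Range -0.9 to 0.9, starts between -0.75 and -0.4. Stays where it is left; moving it takes about 1.3 N at the knob.
- lever_pivot (a point): The lever's pivot, its axis along y of mouth; 46 mm above the shelf, 150 mm from the canister's axis towards +y of mouth. The block under the lever is 46 mm high, with a round pivot boss up to 59 mm.
- lever_knob (a point): Centre of the lever's knob, 75 mm from the pivot: a black cylinder 20 mm across and 26 mm long, lying along the pivot axis. z points from pivot to knob.
- mate_cup: Bystander, to be left alone: open dark silicone cup, 76 mm across, 85 mm tall; origin at the centre of its underside.
- sugar_pot: Bystander, to be left alone: white enamel pot with a small ball on top, 80 mm across, 67 mm tall; origin at the centre of its underside.
- saucer: Bystander, to be left alone: white ceramic saucer, 116 mm across, 16 mm tall; origin at the centre of its underside.
- bombilla: Bystander, to be left alone: steel drinking straw lying flat, 190 mm long, 18 mm wide at its flat end, 10 mm high; origin at the centre of its underside.
- spice_jar: Bystander, to be left alone: glass jar with steel cap, 48 mm across, 85 mm tall; origin at the centre of its underside.
- tea_tin: Bystander, to be left alone: small closed steel tin, 75 mm across, 76 mm tall, no bar on top; origin at the centre of its underside.
- spoon: Bystander, to be left alone: steel spoon lying flat, 150 mm long; origin at the centre of its underside.
Things that resemble listed ones, but are neither listed nor needed, are in the scene too. Leave any turquoise look-alike of the lid alone.

How it is judged (in metres and radians):
On the way, in this order (a step that is already met when the one before it is completed fails the run):
1. the feed lever stands upright (value of joint feed_lever between -0.14 and 0.14 rad), for 0.2 s.
2. the lid is fully home in the mouth, lugs through the slots, not yet twisted (all of step 1 and horizontal distance between lid_bar and mouth below 0.005 m and z of lid_bar in the frame of mouth below 0.0265 m and angle between lid_bar's own z axis and vertical below 0.07 rad and angle between the x axis of lid_bar and the x axis of mouth, either way round below 0.35 rad), for 0.1 s.
3. the lid is twisted half-way and held there (horizontal distance between lid_bar and mouth below 0.005 m and z of lid_bar in the frame of mouth below 0.0265 m and angle between lid_bar's own z axis and vertical below 0.07 rad and angle between the x axis of lid_bar and the x axis of mouth, either way round between 0.576 and 0.995 rad and contact force between the fingers and lid above 1 N), for 0.5 s.
At the end, for the whole second after the job is handed in: The lid is fully home (centred within 5 mm, flange within 4.5 mm of the rim, within 4 degrees of level), twisted 45 degrees clockwise from its slots within 12 degrees, still, and gripped by the fingers (over 1 N); the feed lever is upright within 8 degrees (all of step 1 and all of step 3 and angular speed of lid below 0.3 rad/s); the arm keeps its last pose, push and grip.
It fails at once if the lid is twisted to its lock (past 72 degrees) (horizontal distance between lid_bar and mouth below 0.01 m and z of lid_bar in the frame of mouth below 0.0265 m and angle between the x axis of lid_bar and the x axis of mouth, either way round above 1.257 rad).
It fails at once if another thing on the shelf is pushed more than 3 cm away (distance of any of mate_cup, sugar_pot, saucer, bombilla, spice_jar, tea_tin, spoon from where it was at the start of the episode above 0.03 m).
It fails at once if a standing thing is knocked over (angle between any of mate_cup, sugar_pot, saucer, bombilla, spice_jar, tea_tin, spoon's own z axis and vertical above 0.5 rad).
It also fails if it takes over 58 s, if anything falls off the work surface, if the arm or the gripper's body presses on something with over 40 N, if the wrist force passes 120 N, or if a joint passes its speed limit or range.

## Robot

A 6-joint arm with a two-finger parallel gripper is mounted at the origin on the work surface. World frame = base frame: x ahead of the robot, y to its left, z up, the work surface at z = 0. Lengths are in m, angles in degrees, forces in N, time in s.
With the tool pointing down it reaches from about 0.325 to 0.9 m from the base axis. Payload 3.5 kg.
Tool frame: the origin (TCP) lies between the finger pads; the fingertips stand 19 mm ahead of it and the grasp point (between the pads) is the TCP; z points along the fingers, y is the line along which they close (so a half turn about z gives the same grasp; the last joint's range is limited). The gripper opens to 85 mm and grips with 20 to 120 N. Pads are 22 mm wide; open, the fingers measure 114 mm over their backs; the gripper's body (76 mm by 85 mm) begins 54 mm behind the grasp point. The pads swing forward as they close: fully open they stand 13 mm farther back than shut.
Start: joints at [-69.981, 15.837, -1.513, 72.651, 0, 84.076], TCP at [0.273, -0.562, 0.25] pointing down, gripper open.
Joint ranges: [-178.77, 178.77], [-48.84, 107.48], [-61.69, 71.31], [-111.58, 123.2], [-90, 87.43], [-180, 180]. Speed limits (degrees/s): [147.25, 147.25, 180, 180, 180, 180].

## Interface

Orientations are given as a 3x3 rotation matrix whose columns are the frame's x, y, z axes.
In Python, from workcell import manip gives the robot as it stands. The module is installed in compiled form; this text tells all that it offers.
- The arm moves only by the tool drive_tool, never from a script. Its arguments are lists of equal length, an entry for each row: "offset": the shift along the tool's x, y, z in mm, a list of three; "twist": the turn, a rotation vector about the tool's x, y, z in degrees, a list of three; "gripper": the opening, from -1 (shut) to 1 (fully open), so that 0 is half open. A call has 1 to 20 rows; each row shifts and turns the commanded pose from where the row before left it, along the tool's axes as they then stand; what a row does not reach is not made up. A row lasts 1/8 s, in which the tool goes at most 62.5 mm and 10.7 degrees, less where a joint would pass 70% of its speed; a pose out of reach is approached as far as the arm can. A call is refused whole if a number of a shift passes 62.5 or a number of a turn 10.7, either way. A call with a gripper value outside its range is refused whole. The fingers move at their own pace and stop on an object; "newtons" is the grip in N (left out, the last holds). Time passes only in rows, so rows that do not move let the fingers close. It gives the time, the measured TCP pose, the force, the opening and the grip force at its end, in the units of the state.
- manip.observe(): the state, without advancing time (a new reading comes with each control period).
- manip.capture(name): name is "scene" or "top"; returns the picture (400x640x3 uint8, blue, green, red); there is no depth.
- manip.camera_params(name): a dict with "fx", "fy", "cx", "cy" (pixels), "origin" and "rotation" of the camera in the world. Camera axes: x right, y up, looking along -z (the intrinsics and any distortion apply to the point x, -y, -z); pixel columns grow to the right and rows downward; lengths in m; the calibration is good to about 2 mm. A picture is of the moment at which its call begins. camera_params takes no time and is no camera call.
- manip.finish_job(): hands the job in; it is judged then, once.
Trained networks look in the newest picture that a camera, given by its name, has taken for a name from the list of things; names that differ only in an ending like _2 or _b are one class to them, and where a whole thing is asked for, a point or a joint stands for the part that bears it (a point fixed in the world has none). Each returns a list of dicts, best first, with "conf" (0 to 1); they miss things now and then, are a little off and sometimes report something else, mostly with a low value. They report only what shows in the picture. A call takes as long as a camera call. They do not tell look-alikes from the thing itself.
- manip.search_frame(camera, thing): "bbox" ([centre column, centre row, width, height] in pixels, round what is visible of it).
The state is a dict: "t": time; "joint_pos": joint angles; "qvel": joint speeds; "joint_efforts": joint torques, N m; "position": TCP position; "tcp_rot": TCP orientation; "force": force on the tool from outside, world axes, zero at the start; "ft_torque": the same for the moment, N m; "finger_gap": finger opening in m; "gripper_force": force on a finger pad.
Only numpy, scipy, OpenCV 4.12 (cv2) and the standard library are available. Lean on these libraries where they do the work, as an engineer would, in place of code of your own. Each camera call takes 0.05 s, during which the arm holds its last target. There are 200 camera calls.

## Working session

There is one attempt and no reset: what is moved stays moved. The work goes in short steps, Python scripts to look and compute and a tool call to move; the robot and the scene stay as the last step left them, time stands still between calls to the robot, and variables do not carry over. Pictures are saved under pics/ and viewed, at most 10 in all, crops included, and the job is handed in when it is done.

Besides the shell and the picture viewer there is one more tool, called as name(argument=value, ...), one argument or row to a line, values as JSON. drive_tool: Moves the arm, as the interface text tells. Its arguments: {"type":"object","properties":{"offset":{"type":"array","items":{"type":"array","items":{"type":"number"}}},"twist":{"type":"array","items":{"type":"array","items":{"type":"number"}}},"gripper":{"type":"array","items":{"type":"number"}},"newtons":{"type":"number"}},"required":["offset","twist","gripper"]}

```bash
mkdir -p pics
python3 - <<'E'
from workcell import manip
import cv2
for n in("scene","top"):
    cv2.imwrite(f"pics/{n}0.png",manip.capture(n)); print(n,manip.camera_params(n))
    for t in("lid","dispenser","lever_knob"): 
        print(t,[(([round(x) for x in d["bbox"]]),round(d["conf"],2)) for d in manip.search_frame(n,t)])
print(manip.observe())
E
```

```text
scene {'fx': 384.32398443185184, 'fy': 384.32398443185184, 'cx': 315.8837337237682, 'cy': 202.40387010315177, 'origin': array([1.1286978 , 0.27631397, 0.80889384]), 'rotation': array([[-0.46913604, -0.64303556,  0.60532358],
       [ 0.88306973, -0.34930461,  0.31332754],
       [ 0.00996157,  0.68153617,  0.73171662]])}
lid [([297, 145, 31, 26], 0.77), ([260, 223, 36, 33], 0.67), ([313, 182, 28, 22], 0.6), ([261, 174, 32, 30], 0.55)]
dispenser [([362, 268, 124, 119], 0.77)]
lever_knob [([403, 263, 26, 28], 0.75), ([433, 337, 56, 56], 0.34)]
top {'fx': 515.194554526053, 'fy': 515.194554526053, 'cx': 327.92465358977984, 'cy': 192.16908461013688, 'origin': array([ 0.41249685, -0.01886173,  1.30090586]), 'rotation': array([[-0.00517148,  0.99334199, -0.1150867 ],
       [-0.99992577, -0.00640653, -0.01036418],
       [-0.01103248,  0.11502456,  0.99330138]])}
lid [([427, 234, 36, 39], 0.61), ([390, 176, 33, 35], 0.57), ([421, 299, 41, 39], 0.56), ([368, 253, 38, 37], 0.55)]
dispenser [([271, 175, 124, 74], 0.68)]
lever_knob [([230, 176, 10, 18], 0.68), ([441, 134, 30, 31], 0.18)]
{'t': 0.4, 'joint_pos': array([-6.99822115e+01,  1.58441048e+01, -1.52360103e+00,  7.26523907e+01,
        1.23129598e-03,  8.40762740e+01]), 'qvel': array([-0.04103142, -0.10734047,  0.17962325,  0.12896302, -0.0166637 ,
       -0.06394386]), 'joint_efforts': array([-4.88825731e-05, -4.44862068e+01,  2.95033765e+01,  5.70531352e-03,
       -8.97247196e-05, -3.65720467e-06]), 'position': array([ 0.2733752 , -0.5619255 ,  0.25014082]), 'tcp_rot': array([[ 8.99241056e-01,  4.37453440e-01, -9.98742476e-05],
       [ 4.37453448e-01, -8.99240995e-01,  3.36916894e-04],
       [ 5.75744367e-05, -3.46659838e-04, -9.99999938e-01]]), 'force': array([0.04039589, 0.14189968, 0.27789115]), 'ft_torque': array([-0.02458127,  0.03887081,  0.0288236 ]), 'gripper_force': 0.0, 'finger_gap': 0.08548174196399262}
```

View pics/scene0.png

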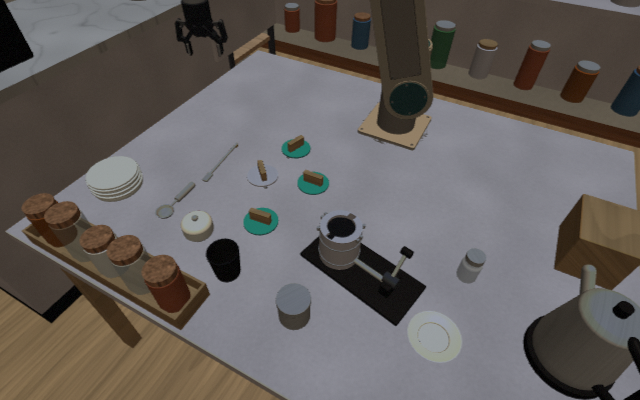

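View pics/top0.png

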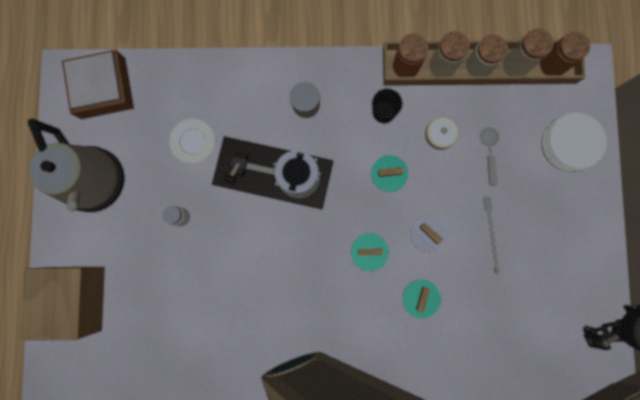

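The top picture shows four candidates for the lid: (390,174), (368,252) and (421,299), all turquoise look-alikes, and (427,234), which has a grey aluminium flange. I choose (427,234), which is (262,173) in the scene view. The dispenser's canister is at about (297,172), with its plate corners near (224,137), (333,158), (323,208) and (213,185).

Run:
```python
import cv2,numpy as np
t=cv2.imread("pics/top0.png");s=cv2.imread("pics/scene0.png")
R=lambda im,x,y,w,h,W,H:cv2.resize(im[y:y+h,x:x+w],(W,H),interpolation=cv2.INTER_CUBIC)
a=R(t,205,130,135,85,540,340);b=R(t,400,205,60,60,260,260);c=R(s,300,205,130,120,390,260) 
d=R(s,240,155,50,40,150,120)
im=np.zeros((600,800,3),np.uint8);im[:340,:540]=a;im[:260,540:]=b;im[340:,:390]=s[205:325,300:430].repeat(1,0) is None or c;im[340:460,400:550]=d
im=cv2.convertScaleAbs(im,alpha=1.7,beta=10)
cv2.imwrite("pics/crop1.png",im)
```

```text
(no output)
```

View pics/crop1.png

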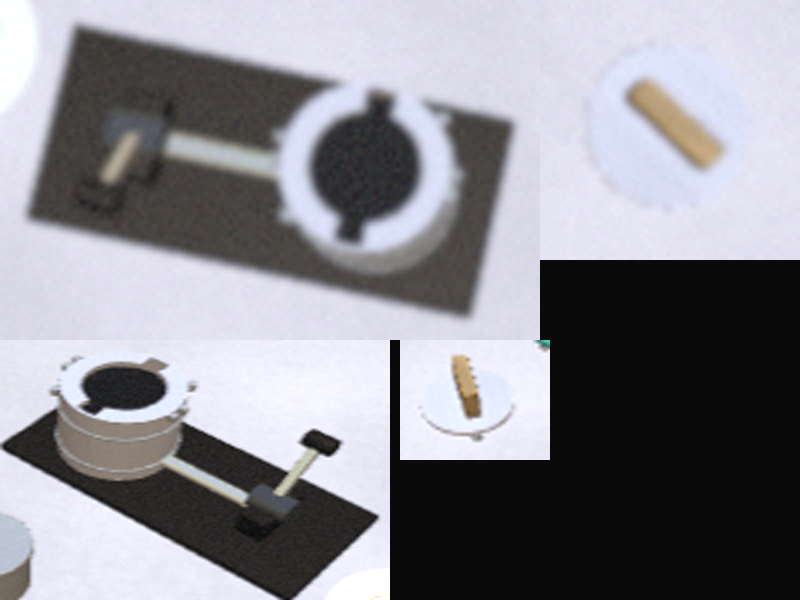

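The crop confirms the lid: grey flange with a wooden bar, bar ends near (427,234) ± in the top view, no turquoise. The lever leans towards the bottom left (robot side), with its knob near (230,176).

```bash
cat > h.py <<'E'
import cv2,numpy as np
from workcell import manip
from scipy.optimize import least_squares
P={n:manip.camera_params(n) for n in("scene","top")}
def ray(n,uv,z):
    p=P[n];uv=np.atleast_2d(uv).astype(float)
    d=np.c_[(uv[:,0]-p["cx"])/p["fx"],-(uv[:,1]-p["cy"])/p["fy"],-np.ones(len(uv))]@p["rotation"].T
    return p["origin"]+d*((z-p["origin"][2])/d[:,2])[:,None]
def proj(n,X):
    p=P[n];c=(np.atleast_2d(X)-p["origin"])@p["rotation"]
    return np.c_[p["cx"]+p["fx"]*c[:,0]/-c[:,2],p["cy"]-p["fy"]*c[:,1]/-c[:,2]]
def blob(mask,near):
    n,l,s,c=cv2.connectedComponentsWithStats(mask.astype(np.uint8))
    ok=[i for i in range(1,n) if s[i,4]>15]
    i=min(ok,key=lambda i:np.hypot(*(c[i]-near)));return l==i
def pts(m): return np.argwhere(m)[:,::-1].astype(float)
E
cat > m1.py <<'E'
from h import *
I={n:cv2.imread(f"pics/{n}0.png") for n in P}
seed={"top":((427,234),(296,170),(270,180)),"scene":((262,169),(343,226),(395,305))}
for n in P:
    im=I[n].astype(int);hsv=cv2.cvtColor(I[n],cv2.COLOR_BGR2HSV)
    b=blob((im[...,2]-im[...,0]>35),seed[n][0])
    (c,sz,a)=cv2.minAreaRect(pts(b).astype(np.float32)); box=cv2.boxPoints((c,sz,a))
    print(n,"bar n",b.sum(),"rect",c,sz,a)
    if n=="top":
        w=ray(n,pts(b),.055);m=w.mean(0);u,s,v=np.linalg.svd((w-m)[:,:2],full_matrices=False)
        print(" bar",m,"yaw",np.degrees(np.arctan2(v[0,1],v[0,0])),"ext",np.ptp((w-m)[:,:2]@v.T,axis=0))
    else: print(" bar box",box)
    dark=(I[n].max(2)<70)
    h=blob(dark,seed[n][1]);w=ray(n,pts(h),.12);print(" hole",h.sum(),w.mean(0),np.ptp(w,axis=0), cv2.minEnclosingCircle(w[:,:2].astype(np.float32)))
    pl=blob(dark,seed[n][2]);hull=cv2.convexHull(pts(pl).astype(np.int32))
    for e in(2,3,4,6):
        q=cv2.approxPolyDP(hull,e,True)[:,0]
        print(" plate",e,len(q),q.tolist())
        if len(q)==4: break
    q=ray(n,q,.012);print(q[:,:2].round(4).tolist(),np.linalg.norm(q-np.roll(q,1,0),axis=1))
E
python3 m1.py
```

```text
scene bar n 87 rect (261.75, 169.75) (19.60611915588379, 4.743415832519531) 71.56504821777344
 bar box [[256.4 161.2]
 [260.9 159.7]
 [267.1 178.3]
 [262.6 179.8]]
 hole 477 [0.60039818 0.06716557 0.12      ] [0.07454558 0.06338144 0.        ] ((0.6046091318130493, 0.0679585412144661), 0.03819761052727699)
 plate 2 5 [[425, 287], [395, 325], [300, 253], [318, 237], [361, 243]]
 plate 3 5 [[425, 287], [395, 325], [300, 253], [318, 237], [361, 243]]
 plate 4 5 [[425, 287], [395, 325], [300, 253], [318, 237], [361, 243]]
 plate 6 5 [[425, 287], [395, 325], [300, 253], [318, 237], [361, 243]]
[[0.5874, 0.2893], [0.7107, 0.2594], [0.6426, -0.0183], [0.576, -0.0021], [0.5404, 0.1048]] [0.1903983  0.12683706 0.28590298 0.06860636 0.11259927]
top bar n 74 rect (430.75006103515625, 233.2500457763672) (21.21320343017578, 3.535533905029297) 45.0
 bar [ 0.45401371 -0.25389243  0.055     ] yaw -134.3023973148744 ext [0.05054869 0.00959938]
 hole 635 [0.59855478 0.06755189 0.12      ] [0.086742   0.06041154 0.        ] ((0.5982553958892822, 0.06840597093105316), 0.04419345781207085)
 plate 2 4 [[332, 161], [321, 208], [212, 183], [224, 137]]
[[0.6413, -0.0162], [0.5219, 0.0122], [0.5871, 0.2878], [0.7055, 0.2595]] [0.28303198 0.12271818 0.2832062  0.12175566]
```

```bash
cat > m2.py <<'E'
from h import *
from scipy.optimize import minimize
I={n:cv2.imread(f"pics/{n}0.png") for n in P}
S=8
win={"top":(405,212,46,46),"scene":(240,150,46,46)}
soft={}
for n,(x,y,w,h) in win.items():
    im=I[n].astype(float);d=(im[...,2]-im[...,0])[y:y+h,x:x+w]
    lo=np.median(d);hi=np.percentile(d,98.5);soft[n]=np.clip((d-lo)/(hi-lo),0,1)
    c=I[n][y:y+h,x:x+w]
    # turquoise exclusion
    soft[n][(c[...,1].astype(int)-c[...,2])>40]=0
def ren(n,p,blur=1):
    x,y,a=p[0]/1000,p[1]/1000,np.radians(p[2]);R=np.array([[np.cos(a),-np.sin(a)],[np.sin(a),np.cos(a)]])
    X=np.array([[*(R@[i*.03,j*.008]+[x,y]),z] for i in(-1,1) for j in(-1,1) for z in(.021,.055)])
    wx,wy,w,h=win[n];q=(proj(n,X)-[wx-.5,wy-.5])*S-.5
    m=np.zeros((h*S,w*S),np.float32);cv2.fillConvexPoly(m,cv2.convexHull(np.round(q*16).astype(np.int32)),1,shift=4)
    return cv2.GaussianBlur(cv2.resize(m,(w,h),interpolation=cv2.INTER_AREA),(0,0),.8)
for cams in(("top",),("scene",),("top","scene")):
    f=lambda p:sum(((ren(n,p)-soft[n])**2).sum() for n in cams)
    r=min((minimize(f,[454+dx,-254,a],method="Nelder-Mead",options=dict(initial_simplex=np.array([[454+dx,-254,a],[462+dx,-254,a],[454+dx,-246,a],[454+dx,-254,a+8]]))) for dx in(-4,4) for a in(-140,-128)),key=lambda r:r.fun)
    print(cams,r.x,r.fun)
# knob
yaw=np.radians(-13.1);xa=np.array([np.cos(yaw),np.sin(yaw),0]);ya=np.array([-xa[1],xa[0],0]);o=np.array([.5985,.0677,0])
pv=o+.15*ya+[0,0,.046];print("pivot",pv)
for th in(-.75,-.6,-.5,-.4):
    k=pv+.075*(np.sin(th)*xa+[0,0,np.cos(th)]);print(th,k.round(4),proj("top",k).round(1),proj("scene",k).round(1))
for n,s in(("top",(230,178)),("scene",(407,252))):
    x,y=s;d=I[n].max(2)[y-15:y+15,x-15:x+15]
    print(n,[ [round(v) for v in d_["bbox"]] for d_ in manip.search_frame(n,"lever_knob")])
E
python3 m2.py
```

```text
('top',) [ 457.03706923 -255.8965171  -134.17545562] 21.193544180659774
('scene',) [ 450.59035287 -257.50972527 -137.21805424] 10.234333549741777
('top', 'scene') [ 455.14301818 -255.46634992 -136.25394561] 44.60411909814298
pivot [0.6324977 0.2137964 0.046    ]
-0.75 [0.5827 0.2254 0.1009] [[229.5 179.7]] [[406.6 252.9]]
-0.6 [0.5913 0.2234 0.1079] [[229.8 175.6]] [[405.1 253.5]]
-0.5 [0.5975 0.2219 0.1118] [[230.2 172.7]] [[403.9 254.3]]
-0.4 [0.6041 0.2204 0.1151] [[230.6 169.7]] [[402.5 255.3]]
top [[230, 176, 10, 18], [441, 134, 30, 31]]
scene [[403, 263, 26, 28], [433, 337, 56, 56]]
```

drive_tool(
  offset=[
    [0, 0, 0],
    [0, 0, 0],
    [0, 0, 0],
    [0, 0, 0],
    [0, 0, 0],
    [55.8, 8.5, 0],
    [55.8, 8.5, 0],
    [55.8, 8.5, 0],
    [55.8, 8.5, 0],
    [55.8, 8.5, 0],
    [55.8, 8.5, 0],
    [55.8, 8.5, 0],
    [55.8, 8.5, 0],
    [55.8, 8.5, 0],
    [55.8, 8.5, 0],
    [55.8, 8.5, 0],
    [55.8, 8.5, 0],
    [55.8, 8.5, 0],
    [55.8, 8.5, 0],
    [55.8, 8.5, 0],
  ],
  twist=[
    [0, 0, -10.2],
    [0, 0, -10.2],
    [0, 0, -10.2],
    [0, 0, -10.2],
    [0, 0, -10.2],
    [0, 0, 0],
    [0, 0, 0],
    [0, 0, 0],
    [0, 0, 0],
    [0, 0, 0],
    [0, 0, 0],
    [0, 0, 0],
    [0, 0, 0],
    [0, 0, 0],
    [0, 0, 0],
    [0, 0, 0],
    [0, 0, 0],
    [0, 0, 0],
    [0, 0, 0],
    [0, 0, 0],
  ],
  gripper=[0, 0, 0, 0, 0, 0, 0, 0, 0, 0, 0, 0, 0, 0, 0, 0, 0, 0, 0, 0],
  newtons=20,
)

```text
t: 3.0
position: [0.5873, 0.2264, 0.2505]
tcp_rot: [[0.226, 0.974, 0.001], [0.974, -0.226, -0.0], [0.0, 0.001, -1.0]]
force: [0.3, -0.5, 0.7]
finger_gap: 0.0428
gripper_force: 0.0
```

```bash
cat >> h.py <<'E'
def st():
    o=manip.observe();R=o["tcp_rot"];print("t",round(o["t"],2),"pos",(o["position"]*1000).round(1),"yyaw",round(np.degrees(np.arctan2(R[1,1],R[0,1])),2),"tilt",R[:2,2].round(4),"F",o["force"].round(1),"T",o["ft_torque"].round(2),"gap",round(o["finger_gap"]*1000,1),"gf",round(o["gripper_force"],1),"j",o["joint_pos"].round(1));return o
def off(o,target): return (o["tcp_rot"].T@(np.array(target)-o["position"]*1000)).round(1)
E
python3 - <<'E'
from h import *
o=st();print(off(o,[587,224.5,111]))
E
```

```text
t 3.0 pos [587.3 226.4 250.5] yyaw -13.04 tilt [ 0.0007 -0.    ] F [ 0.3 -0.5  0.7] T [-0.06 -0.08 -0.03] gap 42.8 gf 0.0 j [ 15.2  16.3  -0.9  72.8  -0.  118.3]
[ -2.    0.  139.5]
```

drive_tool(
  offset=[
    [-2, 0, 35],
    [0, 0, 35],
    [0, 0, 35],
    [0, 0, 35],
    [0, 0, 0],
    [0, 8, -4],
    [0, 8, -4],
    [0, 8, -3],
    [0, 8, -3],
    [0, 8, -2],
    [0, 7, 0],
    [0, 0, 0],
    [0, 0, 0],
    [0, 0, 0],
    [0, 0, 0],
    [0, 0, 0],
  ],
  twist=[
    [0, 0, 0],
    [0, 0, 0],
    [0, 0, 0],
    [0, 0, 0],
    [0, 0, 0],
    [0, 0, 0],
    [0, 0, 0],
    [0, 0, 0],
    [0, 0, 0],
    [0, 0, 0],
    [0, 0, 0],
    [0, 0, 0],
    [0, 0, 0],
    [0, 0, 0],
    [0, 0, 0],
    [0, 0, 0],
  ],
  gripper=[0, 0, 0, 0, 0, 0, 0, 0, 0, 0, 0, 0, -0.5, -0.7, -0.7, -0.7],
)

```text
t: 5.0
position: [0.6316, 0.2119, 0.126]
tcp_rot: [[0.226, 0.974, -0.001], [0.974, -0.226, -0.0], [-0.001, -0.001, -1.0]]
force: [-1.2, 1.0, 0.5]
finger_gap: 0.0194
gripper_force: 20.4
```

Run:
```python
from h import *
o=st();print(off(o,[632.5,213.8,127]))
for n in("scene","top"):cv2.imwrite(f"pics/{n}1.png",manip.capture(n))
a=cv2.imread("pics/scene1.png")[190:310,330:450];b=cv2.imread("pics/top1.png")[120:220,200:300]
cv2.imwrite("pics/c2.png",np.hstack([cv2.resize(a,(390,390)),cv2.resize(b,(390,390))]))
```

```text
t 5.0 pos [631.6 211.9 126. ] yyaw -13.05 tilt [-0.0009 -0.0003] F [-1.2  1.   0.5] T [ 0.09  0.41 -0.01] gap 19.4 gf 20.4 j [ 13.   24.7  -4.6  60.7  -0.  116. ]
[ 2.1  0.5 -1. ]
```

View pics/c2.png

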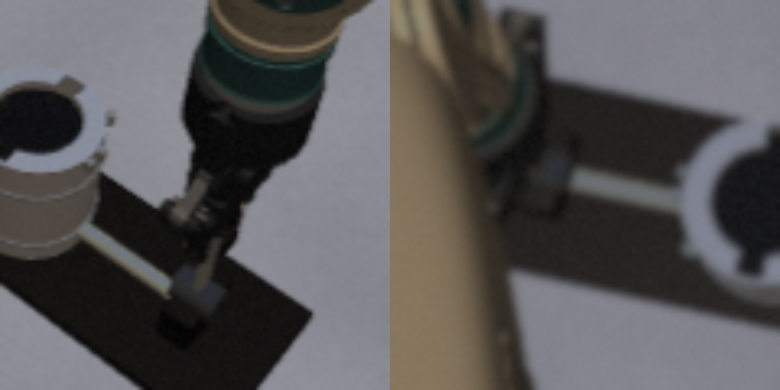

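The pads hold the knob at a 19.4 mm gap and the lever stem looks vertical. I'll release and rise.

drive_tool(
  offset=[
    [0, 0, 0],
    [0, 0, 0],
    [0, 0, 0],
    [0, 0, -30],
    [0, 0, -45],
    [0, 0, -45],
    [0, 0, 0],
  ],
  twist=[
    [0, 0, 0],
    [0, 0, 0],
    [0, 0, 0],
    [0, 0, 0],
    [0, 0, 0],
    [0, 0, 0],
    [0, 0, 0],
  ],
  gripper=[-0.7, 0, 0, 0, 0, 0, 0],
)

```text
t: 5.98
position: [0.6356, 0.2127, 0.2523]
tcp_rot: [[0.226, 0.974, 0.011], [0.974, -0.226, 0.002], [0.005, 0.01, -1.0]]
force: [0.4, 0.2, 0.7]
finger_gap: 0.0426
gripper_force: 0.0
```

```bash
cat > m3.py <<'E'
from h import *
st()
I={n:np.mean([manip.capture(n).astype(float) for _ in range(6)],0) for n in P}
np.savez("avg.npz",**I)
# flange edge: model fit of radial gradient of greyscale/blueness along circle r=47mm at z=.021
from scipy.optimize import minimize
from scipy.ndimage import map_coordinates
t=np.linspace(0,2*np.pi,180,endpoint=False)
for ch in("gray","b-r"):
  for n in P:
    im=I[n];g=im.mean(2) if ch=="gray" else im[...,0]-im[...,2]
    def f(p,z=.021):
        v=[]
        for r in(.044,.050):
            uv=proj(n,np.c_[p[0]/1000+r*np.cos(t),p[1]/1000+r*np.sin(t),np.full(180,z)])
            v.append(map_coordinates(g,[uv[:,1],uv[:,0]],order=1))
        return abs(np.clip(v[0]-v[1],-12,12).mean())
    G=[(f((x,y)),x,y) for x in range(440,472,1) for y in range(-270,-240,1)]
    b=sorted(G)[::-1][:12];print(ch,n,b[0],np.mean(b,0))
# lever: mask check
im=I["scene"][190:310,330:450];cv2.imwrite("pics/c3.png",cv2.resize(np.hstack([im,I["top"][120:240,190:310]]),(780,390),interpolation=cv2.INTER_CUBIC))
E
python3 m3.py; sed -i 's/^I={n:cv2.*/I=dict(np.load("avg.npz"))/; s/I\[n\].max(2)/I[n].max(2)/' m2.py; python3 m2.py | head -3
```

```text
t 5.97 pos [635.6 212.7 252.3] yyaw -13.06 tilt [0.011  0.0024] F [0.4 0.2 0.7] T [-0.01 -0.02 -0.02] gap 42.6 gf 0.0 j [ 13.   20.    4.3  73.7  -0.  116. ]
gray scene (np.float64(6.851586267065574), 460, -252) [   6.37753618  458.91666667 -252.16666667]
gray top (np.float64(2.5034050769470175), 457, -250) [   2.44152907  457.5        -248.58333333]
b-r scene (np.float64(8.226299983445282), 452, -257) [   7.84668343  451.41666667 -256.75      ]
b-r top (np.float64(6.031644399011612), 457, -256) [   5.79448382  456.66666667 -256.25      ]
('top',) [ 456.77369882 -255.90126912 -132.912015  ] 21.417808058271554
('scene',) [ 450.59035287 -257.50972527 -137.21805424] 10.291500928006698
('top', 'scene') [ 455.36537415 -255.16984325 -137.1201741 ] 45.13632568096217[ WARN:0@3.554] global loadsave.cpp:1063 imwrite_ Unsupported depth image for selected encoder is fallbacked to CV_8U.
```

View pics/c3.png

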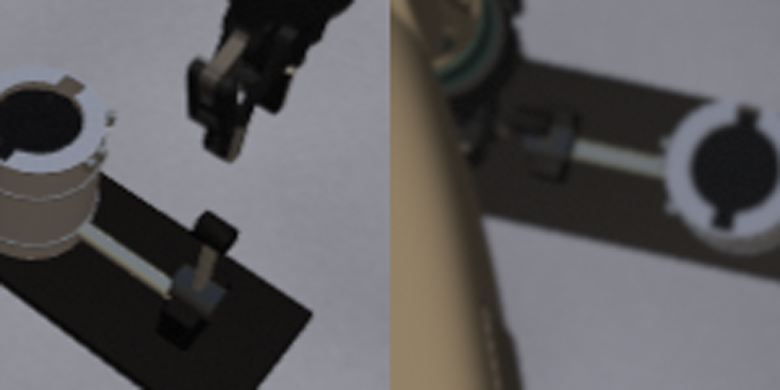

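The lever now stands upright, with its knob at about (397,261) in the scene. The two cameras differ by about 5 mm on the lid, so I'll first centre on the bar lengthwise with a grip over its ends, then regrip across it.

drive_tool(
  offset=[
    [-49.6, -6.7, 0],
    [-49.6, -6.7, 0],
    [-49.6, -6.7, 0],
    [-49.6, -6.7, 0],
    [-49.6, -6.7, 0],
    [-49.6, -6.7, 0],
    [-49.6, -6.7, 0],
    [-49.6, -6.7, 0],
    [-49.6, -6.7, 0],
    [-49.6, -6.7, 0],
    [0, 0, 0],
    [0, 0, 0],
    [0, 0, 0],
    [0, 0, 0],
    [0, 0, 0],
    [0, 0, 0],
    [0, 0, 40],
    [0, 0, 40],
    [0, 0, 20],
    [0, 0, 0],
  ],
  twist=[
    [0, 0, 0],
    [0, 0, 0],
    [0, 0, 0],
    [0, 0, 0],
    [0, 0, 0],
    [0, 0, 0],
    [0, 0, 0],
    [0, 0, 0],
    [0, 0, 0],
    [0, 0, 0],
    [0, 0, -9.7],
    [0, 0, -9.7],
    [0, 0, -9.7],
    [0, 0, -9.7],
    [0, 0, -9.7],
    [0, 0, -9.7],
    [0, 0, 0],
    [0, 0, 0],
    [0, 0, 0],
    [0, 0, 0],
  ],
  gripper=[0, 0, 0, 0, 0, 0, 1, 1, 1, 1, 1, 1, 1, 1, 1, 1, 1, 1, 1, 1],
)

```text
t: 9.18
position: [0.4534, -0.2551, 0.1447]
tcp_rot: [[-0.709, 0.705, -0.003], [0.705, 0.709, 0.002], [0.004, -0.001, -1.0]]
force: [-0.4, 0.2, -0.5]
finger_gap: 0.0856
gripper_force: 0.0
```

Run:
```python
from h import *
o=st();print(off(o,[454.5,-256,47]))
```

```text
t 9.18 pos [ 453.4 -255.1  144.7] yyaw 45.14 tilt [-0.0033  0.0024] F [-0.4  0.2 -0.5] T [ 0.05 -0.02 -0.  ] gap 85.6 gf 0.0 j [-36.5  10.1 -22.3  57.8  -0.    8.4]
[-1.9  0.2 97.6]
```

drive_tool(
  offset=[
    [-1.5, 0, 34],
    [0, 0, 34],
    [0, 0, 34],
    [0, 0, 0],
    [0, 0, 0],
    [0, 0, 0],
    [0, 0, 0],
    [0, 0, 0],
  ],
  twist=[
    [0, 0, 0],
    [0, 0, 0],
    [0, 0, 0],
    [0, 0, 0],
    [0, 0, 0],
    [0, 0, 0],
    [0, 0, 0],
    [0, 0, 0],
  ],
  gripper=[1, 1, 1, 1, 0.3, 0.3, 0.3, 0.3],
)

```text
t: 10.18
position: [0.4577, -0.2584, 0.0466]
tcp_rot: [[-0.709, 0.705, 0.004], [0.705, 0.709, -0.002], [-0.005, 0.001, -1.0]]
force: [1.0, 0.7, 6.6]
finger_gap: 0.0594
gripper_force: 23.1
```

Run:
```python
from h import *
o=st()
```

```text
t 10.18 pos [ 457.7 -258.4   46.6] yyaw 45.15 tilt [ 0.0041 -0.0024] F [1.  0.7 6.6] T [ 0.18 -0.05 -0.05] gap 59.4 gf 23.1 j [-36.5  17.  -27.5  45.3   0.    8.4]
```

drive_tool(
  offset=[
    [0, 0, 0],
    [0, 0, 0],
    [0, 0, 0],
    [0, 0, 0],
  ],
  twist=[
    [0, 0, 0],
    [0, 0, 0],
    [0, 0, 0],
    [0, 0, 0],
  ],
  gripper=[0.3, 1, 1, 1],
)

```text
t: 10.68
position: [0.4555, -0.257, 0.0441]
tcp_rot: [[-0.709, 0.705, -0.001], [0.705, 0.709, 0.0], [0.001, -0.0, -1.0]]
force: [-0.3, -0.2, 0.9]
finger_gap: 0.0854
gripper_force: 0.0
```

Run:
```python
from h import *
o=st()
```

```text
t 10.68 pos [ 455.5 -257.    44.1] yyaw 45.14 tilt [-0.0005  0.0003] F [-0.3 -0.2  0.9] T [ 0.03  0.01 -0.  ] gap 85.4 gf 0.0 j [-36.5  17.1 -27.7  45.2  -0.    8.3]
```

drive_tool(
  offset=[
    [0, 0, -2],
    [0, 0, 0],
    [0, 0, 0],
    [0, 0, 0],
    [0, 0, 0],
    [0, 0, 0],
    [0, 0, 0],
    [0, 0, 0],
    [0, 0, 0],
    [-0.6, 0, 0],
    [0, 0, 0],
    [0, 0, 0],
    [0, 0, 0],
    [0, 0, 0],
    [0, 0, 0],
    [0, 0, 0],
    [0, 0, 0],
  ],
  twist=[
    [0, 0, -10],
    [0, 0, -10],
    [0, 0, -10],
    [0, 0, -10],
    [0, 0, -10],
    [0, 0, -10],
    [0, 0, -10],
    [0, 0, -10],
    [0, 0, -10],
    [0, 0, 0],
    [0, 0, 0],
    [0, 0, 0],
    [0, 0, 0],
    [0, 0, 0],
    [0, 0, 0],
    [0, 0, 0],
    [0, 0, 0],
  ],
  gripper=[1, 1, 1, 1, 1, 1, 1, 1, 1, 1, 1, -1, -1, -1, -1, -1, -1],
  newtons=60,
)

```text
t: 12.8
position: [0.4563, -0.2567, 0.0464]
tcp_rot: [[-0.705, -0.709, 0.0], [-0.709, 0.705, 0.0], [-0.0, -0.0, -1.0]]
force: [0.3, 0.4, 1.0]
finger_gap: 0.0147
gripper_force: 58.8
```

Run:
```python
from h import *
o=st()
```

```text
t 12.8 pos [ 456.3 -256.7   46.4] yyaw 135.14 tilt [0.0002 0.    ] F [0.3 0.4 1. ] T [ 0.03 -0.   -0.04] gap 14.7 gf 58.8 j [-36.4  17.  -27.6  45.5   0.  -81.6]
```

drive_tool(
  offset=[
    [0, 0, -20],
    [0, 0, -45],
    [0, 0, -45],
    [0, 0, -44],
    [-36.7, 14.2, 0],
    [-36.7, 14.2, 0],
    [-36.7, 14.2, 0],
    [-36.7, 14.2, 0],
    [-36.7, 14.2, 0],
    [-36.7, 14.2, 0],
    [-36.7, 14.2, 0],
    [-36.7, 14.2, 0],
    [-36.6, 14.2, 0],
    [0, 0, 0],
    [0, 0, 0],
    [0, 0, 0],
    [0, 0, 0],
    [0, 0, 0],
    [0, 0, 0],
    [0, 0, 0],
  ],
  twist=[
    [0, 0, 0],
    [0, 0, 0],
    [0, 0, 0],
    [0, 0, 0],
    [0, 0, 0],
    [0, 0, 0],
    [0, 0, 0],
    [0, 0, 0],
    [0, 0, 0],
    [0, 0, 0],
    [0, 0, 0],
    [0, 0, 0],
    [0, 0, 0],
    [0, 0, 9.7],
    [0, 0, 9.7],
    [0, 0, 9.7],
    [0, 0, 9.7],
    [0, 0, 9.7],
    [0, 0, 9.7],
    [0, 0, 0],
  ],
  gripper=[-1, -1, -1, -1, -1, -1, -1, -1, -1, -1, -1, -1, -1, -1, -1, -1, -1, -1, -1, -1],
)

```text
t: 15.3
position: [0.5978, 0.0674, 0.1994]
tcp_rot: [[-0.975, 0.224, -0.002], [0.224, 0.975, -0.0], [0.002, -0.001, -1.0]]
force: [0.7, 1.6, -2.0]
finger_gap: 0.015
gripper_force: 58.8
```

drive_tool(
  offset=[
    [0, 0, 0],
    [0, 0, 0],
    [0, 0, 0],
  ],
  twist=[
    [0, 0, 0],
    [0, 0, 0],
    [0, 0, 0],
  ],
  gripper=[-1, -1, -1],
)

```text
t: 15.68
position: [0.5985, 0.0675, 0.2003]
tcp_rot: [[-0.974, 0.225, -0.0], [0.225, 0.974, 0.0], [0.0, -0.0, -1.0]]
force: [0.5, -0.3, -2.5]
finger_gap: 0.0149
gripper_force: 58.8
```

Run:
```python
from h import *
o=st();print(off(o,[598.5,67.6,200]))
for n in("scene","top"):cv2.imwrite(f"pics/{n}2.png",manip.capture(n))
a=cv2.imread("pics/scene2.png")[140:280,290:430];b=cv2.imread("pics/top2.png")[120:220,240:340]
cv2.imwrite("pics/c4.png",cv2.convertScaleAbs(np.hstack([cv2.resize(a,(390,390),interpolation=2),cv2.resize(b,(390,390),interpolation=2)]),alpha=1.5))
```

```text
t 15.68 pos [598.5  67.5 200.3] yyaw 76.98 tilt [-0.0001  0.    ] F [ 0.5 -0.3 -2.5] T [-0.02 -0.06 -0.03] gap 14.9 gf 58.8 j [ 0.3 15.3 -8.4 66.3  0.  13.3]
[0.  0.1 0.3]
```

View pics/c4.png

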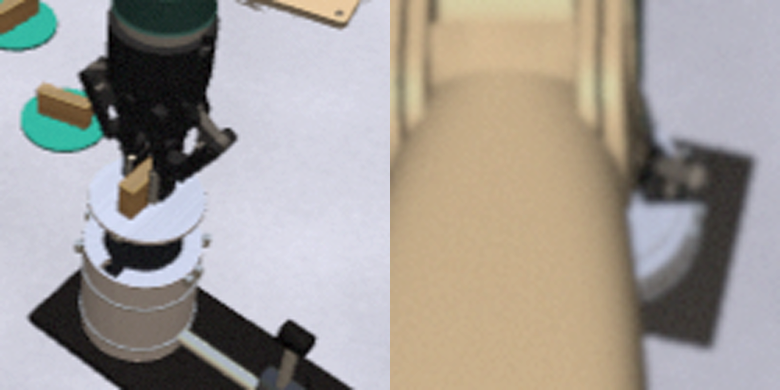

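drive_tool(
  offset=[
    [0, 0, 15],
    [0, 0, 15],
    [0, 0, 3],
    [0, 0, 3],
    [0, 0, 3],
    [0, 0, 0],
    [0, 0, 0],
  ],
  twist=[
    [0, 0, 0],
    [0, 0, 0],
    [0, 0, 0],
    [0, 0, 0],
    [0, 0, 0],
    [0, 0, 0],
    [0, 0, 0],
  ],
  gripper=[-1, -1, -1, -1, -1, -1, -1],
)

```text
t: 16.65
position: [0.5988, 0.0675, 0.1617]
tcp_rot: [[-0.974, 0.226, 0.001], [0.226, 0.974, 0.0], [-0.001, 0.0, -1.0]]
force: [0.2, -0.2, -2.7]
finger_gap: 0.0149
gripper_force: 58.8
```

```bash
python3 -c "
from h import *
st()"
```

```text
t 16.65 pos [598.8  67.5 161.7] yyaw 76.95 tilt [0.0007 0.0001] F [ 0.2 -0.2 -2.7] T [0.02 0.01 0.04] gap 14.9 gf 58.8 j [  0.3  16.9 -11.2  61.9   0.   13.3]
```

No contact, and the lugs are already 5 mm below the rim. Continuing down.

drive_tool(
  offset=[
    [0, 0, 3],
    [0, 0, 3],
    [0, 0, 3],
    [0, 0, 2],
    [0, 0, 1],
    [0, 0, 0],
    [0, 0, 0],
    [0, 0, 0],
  ],
  twist=[
    [0, 0, 0],
    [0, 0, 0],
    [0, 0, 0],
    [0, 0, 0],
    [0, 0, 0],
    [0, 0, 0],
    [0, 0, 0],
    [0, 0, 0],
  ],
  gripper=[-1, -1, -1, -1, -1, -1, -1, -1],
)

```text
t: 17.65
position: [0.5983, 0.0675, 0.1504]
tcp_rot: [[-0.974, 0.226, 0.0], [0.226, 0.974, -0.0], [-0.0, -0.0, -1.0]]
force: [-2.6, -0.2, 5.8]
finger_gap: 0.0154
gripper_force: 59.9
```

```bash
python3 -c "
from h import *
st()"
```

```text
t 17.65 pos [598.3  67.5 150.4] yyaw 76.94 tilt [ 0.     -0.0001] F [-2.6 -0.2  5.8] T [-0.03  0.74 -0.01] gap 15.4 gf 59.9 j [  0.3  17.5 -11.9  60.6  -0.   13.3]
```

drive_tool(
  offset=[
    [0, 0, 0.7],
    [0, 0, 0],
    [0, 0, 0],
  ],
  twist=[
    [0, 0, 0],
    [0, 0, 0],
    [0, 0, 0],
  ],
  gripper=[-1, -1, -1],
)

```text
t: 18.02
position: [0.5984, 0.0675, 0.1504]
tcp_rot: [[-0.974, 0.226, 0.0], [0.226, 0.974, -0.0], [-0.0, -0.0, -1.0]]
force: [-5.0, 0.5, 8.2]
finger_gap: 0.0151
gripper_force: 60.4
```

```bash
python3 -c "
from h import *
st()
cv2.imwrite('pics/s3.png',cv2.convertScaleAbs(cv2.resize(manip.capture('scene')[160:280,290:430],(700,600),interpolation=2),alpha=1.5))"
```

```text
t 18.02 pos [598.4  67.5 150.4] yyaw 76.94 tilt [ 0.0003 -0.0001] F [-5.   0.5  8.2] T [-0.04  1.04 -0.04] gap 15.1 gf 60.4 j [  0.3  17.5 -11.9  60.6  -0.   13.3]
```

View pics/s3.png

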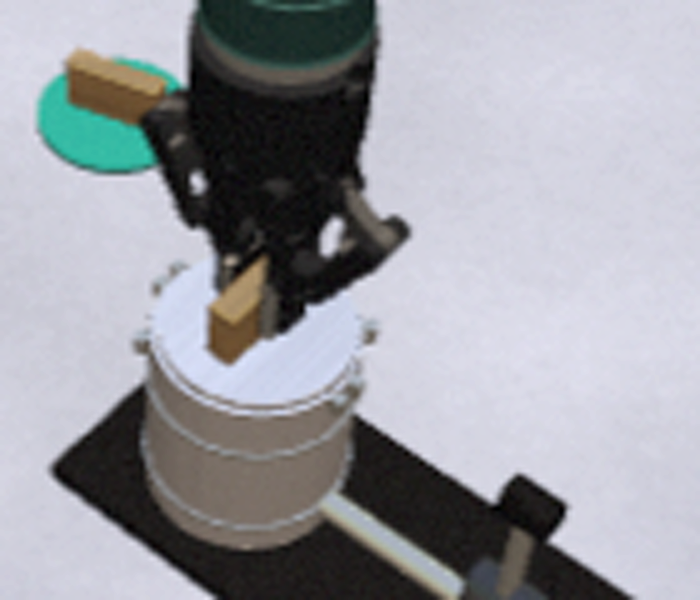

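The flange sits on the rim at the expected height with the bar along the slots. Now the 45° clockwise twist.

drive_tool(
  offset=[
    [0, 0, -0.5],
    [0, 0, 0],
    [0, 0, 0],
    [0, 0, 0],
    [0, 0, 0],
    [0, 0, 0],
    [0, 0, 0],
    [0, 0, 0],
    [0, 0, 0],
    [0, 0, 0],
    [0, 0, 0],
    [0, 0, 0],
    [0, 0, 0],
  ],
  twist=[
    [0, 0, 4.5],
    [0, 0, 4.5],
    [0, 0, 4.5],
    [0, 0, 4.5],
    [0, 0, 4.5],
    [0, 0, 4.5],
    [0, 0, 4.5],
    [0, 0, 4.5],
    [0, 0, 4.5],
    [0, 0, 4.5],
    [0, 0, 0],
    [0, 0, 0],
    [0, 0, 0],
  ],
  gripper=[-1, -1, -1, -1, -1, -1, -1, -1, -1, -1, -1, -1, -1],
)

```text
t: 19.7
position: [0.5994, 0.067, 0.1504]
tcp_rot: [[-0.53, 0.848, 0.002], [0.848, 0.53, -0.001], [-0.002, 0.001, -1.0]]
force: [-1.1, -1.9, 4.8]
finger_gap: 0.0152
gripper_force: 59.9
```

```bash
python3 -c "
from h import *
st()
cv2.imwrite('pics/s4.png',cv2.convertScaleAbs(cv2.resize(manip.capture('scene')[160:280,290:430],(700,600),interpolation=2),alpha=1.5))"
```

```text
t 19.7 pos [599.4  67.  150.4] yyaw 31.98 tilt [ 0.0021 -0.001 ] F [-1.1 -1.9  4.8] T [-0.28  0.48 -0.01] gap 15.2 gf 59.9 j [  0.3  17.5 -11.9  60.5  -0.1  58.3]
```

View pics/s4.png

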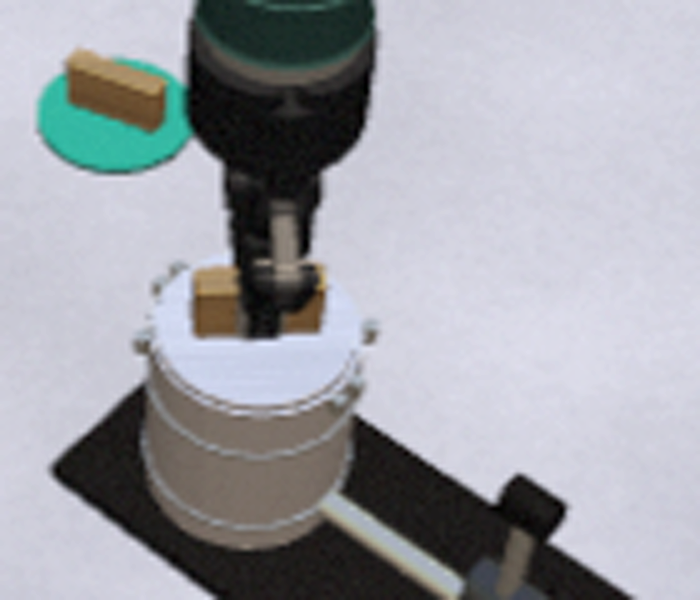

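The lid is flush and the bar points along the single-stud diagonal, still gripped. I'll hold briefly, then hand in.

drive_tool(
  offset=[
    [0, 0, 0],
    [0, 0, 0],
    [0, 0, 0],
    [0, 0, 0],
    [0, 0, 0],
    [0, 0, 0],
  ],
  twist=[
    [0, 0, 0],
    [0, 0, 0],
    [0, 0, 0],
    [0, 0, 0],
    [0, 0, 0],
    [0, 0, 0],
  ],
  gripper=[-1, -1, -1, -1, -1, -1],
)

```text
t: 20.5
position: [0.5993, 0.067, 0.1504]
tcp_rot: [[-0.53, 0.848, 0.002], [0.848, 0.53, -0.001], [-0.002, 0.001, -1.0]]
force: [-0.7, -1.2, 5.9]
finger_gap: 0.0152
gripper_force: 59.9
```

```bash
python3 -c "
from h import *
st();print(manip.finish_job())"
```

```text
t 20.5 pos [599.3  67.  150.4] yyaw 31.98 tilt [ 0.002 -0.001] F [-0.7 -1.2  5.9] T [-0.24  0.43 -0.07] gap 15.2 gf 59.9 j [  0.3  17.5 -11.9  60.5  -0.1  58.3]
the job is handed in; nothing more can be done
None
```

The feed lever is upright, and the lid is fully home, twisted 45° clockwise and still gripped by its bar; I handed the job in at about 20.5 s of the 58 s, and no verdict came back.

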